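# Light up the air filter's bowl

### The job

Slide the air filter along the bench, without lifting or tipping it, from the blue disc until it stands wholly inside the white disc, and let go of it. Then draw the yellow-headed torch out of its slanted orange holster, turn it level and hold it raised there, with its lens pointing straight at the middle of the filter's amber bowl from about 5 cm away (anything from a finger's breadth to a hand's breadth), not touching the filter. Finish while still holding the torch like that, and leave the bin, the spray can and the screwdriver where they are.

Things in the scene. Friction and masses are not known exactly. Their poses are not given: they have to be found in the camera images.
- filter_base (a point): Air-line filter on a stand, loose, upright, round, about 0.6 kg, 122 mm tall: dark steel foot 110 mm in diameter and 14 mm thick, aluminium stem of 40 mm (to 55 mm up), amber glass bowl, aluminium cap 52 mm in diameter (115 to 122 mm up) with a tiny brass port. Starts on the blue disc. This point: centre of its underside; z up.
- filter_bowl (a point): Middle of the filter's amber bowl, on the filter's axis, 85 mm above its underside: an upright cylinder 52 mm in diameter and 60 mm tall (55 to 115 mm up), which can be gripped from above, over the cap, best a little above its middle. Gripping with the fingers in line with the slide keeps the filter from tipping.
- white_mark: White painted disc, flat on the bench, 146 mm in diameter; origin at its centre. The filter has to go here. It may be left or right of the blue disc.
- blue_mark: Blue painted disc, flat on the bench, 146 mm in diameter; origin at its centre. The filter starts here.
- torch_mid (a point): Loose torch, 160 mm long, 0.22 kg: black barrel 28 mm in diameter (two 29 mm bands), from 118 mm off the tail a yellow head of 40 mm, white lens at the end. This point: on its axis, mid-barrel, near the balance, 90 mm from the tail, 70 mm from the lens. z axis: tail to lens. Starts with the tail 55 mm deep in the holster, lens end up, leaning about 50 degrees from upright (slack in the tube).
- holster: Fixed holster: dark steel plate 140 x 90 x 10 mm (x, y, z) with a square orange tube on it (outside 42, inside 32, length 60 mm, 5 mm floor) slanted 45 degrees, its mouth facing up and to the plate's own +x. Origin: centre of the plate's underside, z up. Mouth centre at x +12, z 68 mm; torch_mid starts at about x +39, z 90 mm.
- bin: Bystander: loose yellow open parts bin, 110 x 150 x 70 mm (x by y by z), origin at the centre of its underside.
- spray_can: Bystander: loose red spray can, 60 mm in diameter, 170 mm tall, upright, origin at the centre of its underside.
- screwdriver: Bystander: loose screwdriver lying on the bench, 200 mm long, with a red handle; origin under the middle of its length, its axis along its own x.
Mind the look-alikes: they are no part of the job. Leave any pink or purple look-alike of the holster alone.

How it is judged:
On the way, in this order (a step that is already met when the one before it is completed fails the run):
1. the filter stands wholly inside the white disc, let go (horizontal distance between filter_base and white_mark below 0.018 m and angle between filter_base's own z axis and vertical below 0.1 rad and height (world z) of filter_base below 0.006 m and contact force between filter and the fingers below 0.2 N), for 0.2 s.
2. the torch is out of its holster and raised in the fingers (contact force between torch and the fingers above 1 N and contact force between torch and holster below 0.2 N and distance between torch_mid and holster above 0.145 m and height (world z) of torch_mid above 0.06 m), for 0.2 s.
At the end, for the whole second after the job is handed in: Torch held still in the fingers, touching nothing else, middle over 60 mm up, level within 12.5 degrees, its axis passing within 25 mm of the bowl's middle (each way), lens 10 to 120 mm from the glass; filter upright on the bench, let go, within 18 mm of the white disc's centre (all of step 1 and contact force between torch and filter below 0.2 N and contact force between torch and holster below 0.2 N and contact force between torch and table below 0.2 N and contact force between torch and bin below 0.2 N and contact force between torch and spray_can below 0.2 N and contact force between torch and screwdriver below 0.2 N and contact force between torch and the fingers above 1 N and height (world z) of torch_mid above 0.06 m and angle between torch_mid's own z axis and vertical between 1.35 and 1.79 rad and z of filter_bowl in the frame of torch_mid between 0.106 and 0.216 m and x of filter_bowl in the frame of torch_mid between -0.025 and 0.025 m and y of filter_bowl in the frame of torch_mid between -0.025 and 0.025 m and linear speed of torch below 0.03 m/s); the arm keeps its last pose, push and grip.
It fails at once if the filter is lifted off the bench or tipped (height (world z) of filter_base above 0.01 m or angle between filter_base's own z axis and vertical above 0.25 rad).
It fails at once if a bystander is moved (distance of any of bin, spray_can, screwdriver from where it was at the start of the episode above 0.02 m).
It also fails if it takes over 51 s, if anything falls off the work surface, if the arm or the gripper's body presses on something with over 40 N, if the wrist force passes 120 N, or if a joint passes its speed limit or range.

### The arm

A 6-joint arm with a two-finger parallel gripper is mounted at the origin on the work surface. World frame = base frame: x ahead of the robot, y to its left, z up, the work surface at z = 0. Lengths are in m, angles in rad, forces in N, time in s.
With the tool pointing down it reaches from about 0.3 to 0.875 m from the base axis. Payload 6.4 kg.
Tool frame: the origin (TCP) lies at the centre of the arm's flange, where the gripper is bolted on; the fingertips stand 166 mm ahead of it and the grasp point (between the pads) lies 147 mm ahead of it; z points along the fingers, y is the line along which they close (so a half turn about z gives the same grasp; the last joint's range is limited). The gripper opens to 88 mm and grips with 3 to 60 N. Pads are 18 mm wide; open, the fingers measure 123 mm over their backs; the gripper's body (75 mm by 187 mm) begins 45 mm behind the grasp point.
Start: joints at [0.922, 0.181, 1.607, -0, 1.354, -0.206], TCP at [0.246, 0.52, 0.405] pointing down, gripper open.
Joint ranges: [-2.99, 2.99], [-0.89, 2.07], [0.3, 2.58], [-1.14, 4.28], [0, 2.63], [-3.12, 3.12]. Speed limits (rad/s): [2.57, 2.57, 3.01, 3.14, 3.14, 3.14].

### API

Orientations are given as [roll, pitch, yaw] about the fixed x, y, z axes, in that order (R = Rz(yaw) Ry(pitch) Rx(roll)).
In Python, from bench import get_obs, get_image, hand_in gives the robot as it stands. The module is installed in compiled form; this text tells all that it offers.
- The arm moves only by the tool arm_command, never from a script. Its arguments are lists of equal length, an entry for each row: "offset": the shift along the tool's x, y, z in m, a list of three; "spin": the turn about the tool's z in degrees; "fingers": the finger opening in m, from 0 to 0.0881. In form: {"offset": [[dx, dy, dz], ...], "spin": [spin, ...], "fingers": [fingers, ...]}. A call has 1 to 12 rows; each row shifts and turns the commanded pose from where the row before left it, along the tool's axes as they then stand; what a row does not reach is not made up. A row lasts 1/8 s, in which the tool goes at most 62.5 mm and 10.7 degrees, less where a joint would pass 70% of its speed; a pose out of reach is approached as far as the arm can. A call is refused whole if a number of a shift passes 0.0625 or a number of a turn 10.7, either way. A call with a gripper value outside its range is refused whole. The fingers move at their own pace and stop on an object; "squeeze" is the grip in N (left out, the last holds). Time passes only in rows, so rows that do not move let the fingers close. It gives the time, the measured TCP pose, the force, the opening and the grip force at its end, in the units of the state.
- get_obs(): the state, without advancing time (a new reading comes with each control period).
- get_image(name): name is "side" or "top" or "wrist"; returns a dict with "img" (420x560x3 uint8, blue, green, red), "depth" (420x560 float32, m along the optical axis (not along the pixel's ray), 0 where there is no reading), "fx", "fy", "cx", "cy" (pixels), "eye" and "attitude" of the camera in the world. Camera axes: x right, y down, z forward; pixel columns grow to the right and rows downward; lengths in m; the calibration is good to about 2 mm. A picture is of the moment at which its call begins.
- hand_in(): hands the job in; it is judged then, once.
The state is a dict: "time": time; "joint_pos": joint angles; "qvel": joint speeds; "effort": joint torques, N m; "position": TCP position; "tcp_rot": TCP orientation; "contact_force": force on the tool from outside, world axes, zero at the start; "wrist_torque": the same for the moment, N m; "grip_width": finger opening in m; "grasp_force": force on a finger pad.
Only numpy, scipy, OpenCV 4.12 (cv2) and the standard library are available. Lean on these libraries where they do the work, as an engineer would, in place of code of your own. Each camera call takes 0.05 s, during which the arm holds its last target. There are 200 camera calls.

## Working session

There is one attempt and no reset: what is moved stays moved. The work goes in short steps, Python scripts to look and compute and a tool call to move; the robot and the scene stay as the last step left them, time stands still between calls to the robot, and variables do not carry over. Pictures are saved under pics/ and viewed, at most 10 in all, crops included, and the job is handed in when it is done.

Besides the shell and the picture viewer there is one more tool, called as name([rows], argument=value, ...), one row to a line, values as JSON. arm_command: Moves the arm, as the interface text tells. Its arguments: {"type":"object","properties":{"offset":{"type":"array"},"spin":{"type":"array"},"fingers":{"type":"array"},"squeeze":{"type":"number"}},"required":["offset","spin","fingers"]}

```bash
mkdir -p pics
cat > h.py <<'E'
import numpy as np, cv2
from bench import get_obs, get_image
from scipy.spatial.transform import Rotation as R
def att(c):
    a=np.array(c["attitude"],float)
    if a.shape==(3,3): return a
    return R.from_euler('xyz',a).as_matrix() if a.size==3 else R.from_quat(a).as_matrix()
def pts(c):
    h,w=c["depth"].shape; u,v=np.meshgrid(np.arange(w),np.arange(h)); d=c["depth"]
    p=np.stack([(u-c["cx"])/c["fx"]*d,(v-c["cy"])/c["fy"]*d,d],-1)
    return p@att(c).T+np.array(c["eye"])
E
python3 - <<'E'
from h import *
print(get_obs())
for n in("side","top"):
    c=get_image(n); cv2.imwrite(f"pics/{n}0.png",c["img"]); print(n,c["eye"],c["attitude"],c["fx"],c["cx"],c["cy"]); np.savez(f"{n}0.npz",**c)
    P=pts(c); print(P[210,280],P[350,280])
E
```

```text
{'time': 0.0, 'joint_pos': array([ 9.21711879e-01,  1.81516726e-01,  1.60797236e+00,  1.31866328e-05,
        1.35375441e+00, -2.06291900e-01]), 'qvel': array([-6.96080614e-04,  7.26038696e-04, -2.40619623e-04, -5.70311242e-07,
       -1.13201463e-03,  6.05244183e-04]), 'effort': array([-6.09440867e-04, -4.33869159e+01, -3.41849828e+01,  7.01912655e-02,
        3.86644900e-02, -2.28474255e-04]), 'position': array([0.24619837, 0.51936298, 0.40384079]), 'tcp_rot': array([-3.13997946e+00, -3.50743001e-04,  2.69879697e+00]), 'contact_force': array([-0.81352441,  0.69845067,  0.45448303]), 'wrist_torque': array([0.01064883, 0.02301658, 0.04490768]), 'grasp_force': 0.0, 'grip_width': 0.0881669973316667}
side [ 0.11615775 -0.73131778  0.95245124] [-2.42337102 -0.00819785 -0.55937668] 424.97054358180105 274.2769744518356 216.91446743816715
[ 0.59508421 -0.01375858 -0.00230671] [ 0.3565151  -0.38730646  0.00061303]
top [ 0.42973267 -0.0687768   1.27201363] [-3.07129036e+00 -2.27747861e-03 -1.54161311e+00] 449.1166803361967 278.7405771722571 210.50434011451364
[ 0.52084475 -0.07258963  0.00066386] [ 0.13184095 -0.08385522  0.00328886]
```

View pics/top0.png

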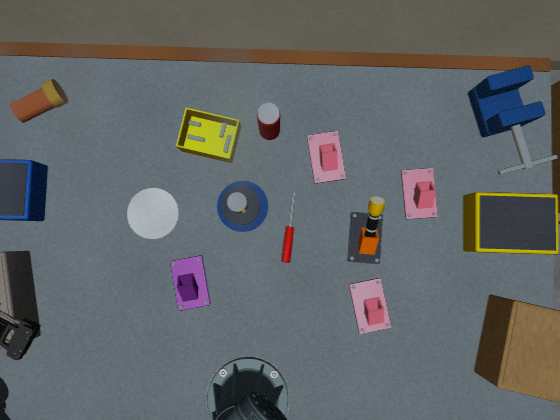

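View pics/side0.png

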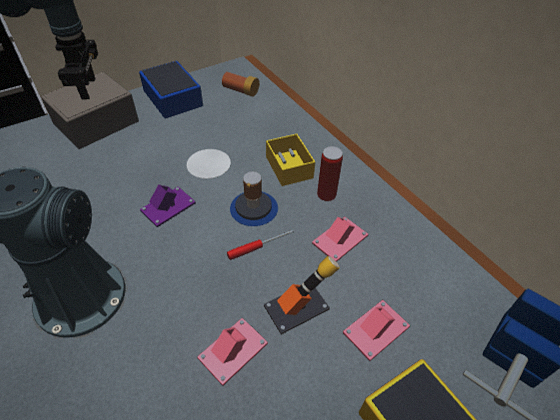

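The top view shows the white disc at (153,213), the filter on the blue disc at (242,206), and the bin at (208,135). The can is at (268,121) and the screwdriver at (288,230).

Torch and holster candidates in the top view:
- Orange tube on a dark plate with the yellow-headed torch, at (367,238).
- Pink look-alikes at (326,157), (420,193) and (370,306).
- Purple look-alike at (190,283).
- Orange/brown can at (40,100).

I choose (367,238), and will check it in a crop.

Run:
```python
from h import *
D={}
for n in("side","top"):
    c=dict(np.load(f"{n}0.npz")); P=pts(c); hsv=cv2.cvtColor(c["img"],cv2.COLOR_BGR2HSV).astype(int); H,S,V=np.moveaxis(hsv,-1,0)
    X,Y,Z=np.moveaxis(P,-1,0)
    def rep(name,m): print(n,name,m.sum(),np.median(P[m],0).round(4) if m.any() else '',P[m].min(0).round(3),P[m].max(0).round(3))
    # plane-cast of marks
    def cast(u,v,z=0):
        r=att(c)@np.array([(u-c["cx"])/c["fx"],(v-c["cy"])/c["fy"],1]); e=c["eye"]; return e+r*(z-e[2])/r[2]
    white=((S<40)&(V>150)&(abs(Z)<.012)).astype(np.uint8)
    blue=((H>100)&(H<125)&(S>150)&(abs(Z)<.012)&(X<.62)&(X>.35)&(abs(Y-.03)<.15)).astype(np.uint8)
    for nm,m in(("white",white),("blue",blue)):
        k=max(cv2.findContours(m,0,1)[0],key=cv2.contourArea); e=cv2.fitEllipse(k); print(n,nm,cast(*e[0]).round(4),e)
    near=lambda x,y,r:(np.hypot(X-x,Y-y)<r)
    bl=P[blue>0].mean(0)
    f=near(bl[0],bl[1],.08)
    rep("cap",f&(Z>.118)); rep("foot",f&(Z>.009)&(Z<.02))
    h=(X>.38)&(X<.6)&(Y<-.2)&(Y>-.42)&(Z>.005)
    yl=h&(H>20)&(H<35)&(S>120)&(V>80); og=h&(H>3)&(H<17)&(S>150)&(V>60); bk=h&(V<60)&(Z>.06)
    rep("yellow",yl);rep("orange",og);rep("black",bk)
    pl=h&(Z>.006)&(Z<.014)&(S<90)&(V<90)
    rep("plate",pl)
    r=cv2.minAreaRect(P[pl][:,:2].astype(np.float32)*1000); print(r)
    bx=(Z>.055)&(Z<.08)&(H>20)&(H<35)&(S>120)&(Y<.3)&(Y>0); rep("binrim",bx)
    cn=(Z>.16)&near(.67,-.03,.1); rep("cantop",cn)
    rd=(Z>.008)&(Z<.05)&((H<6)|(H>174))&(S>150)&near(.43,-.09,.12); rep("sd",rd)
    D[n]=(P[yl],P[bk])
allb=np.vstack([D['side'][1],D['top'][1]])
for n in D:
  for q in D[n]: print(n,len(q),q.mean(0).round(4))
c=dict(np.load("side0.npz")); cv2.imwrite("pics/crop1.png",cv2.resize(c["img"][230:350,240:400],None,fx=4,fy=4,interpolation=cv2.INTER_CUBIC))
```

```text
side white [0.503  0.2881 0.    ] ((208.1397705078125, 163.14952087402344), (28.13060188293457, 43.52999496459961), 84.14651489257812)
side blue [0.5312 0.0365 0.    ] ((253.365234375, 207.2193603515625), (33.21438217163086, 43.588619232177734), 88.12862396240234)
side cap 203 [0.5308 0.0361 0.1235] [0.504 0.012 0.119] [0.556 0.064 0.129]
side foot 557 [0.5188 0.0222 0.0156] [ 0.478 -0.017  0.009] [0.587 0.089 0.02 ]
side yellow 201 [ 0.5204 -0.3232  0.1363] [ 0.504 -0.338  0.117] [ 0.537 -0.304  0.151]
side orange 558 [ 0.433  -0.3229  0.0598] [ 0.406 -0.337  0.013] [ 0.476 -0.284  0.087]
side black 248 [ 0.4811 -0.3222  0.0947] [ 0.434 -0.336  0.062] [ 0.513 -0.303  0.121]
side plate 963 [ 0.4317 -0.3346  0.0114] [ 0.38  -0.363  0.006] [ 0.521 -0.268  0.014]
((450.09149169921875, -315.9858703613281), (89.88792419433594, 140.0615234375), 86.86591339111328)
side binrim 349 [0.7207 0.1211 0.0689] [0.653 0.046 0.055] [0.791 0.214 0.076]
side cantop 237 [ 0.7451 -0.0409  0.1711] [ 0.721 -0.067  0.16 ] [ 0.769 -0.009  0.175]
side sd 289 [ 0.4214 -0.103   0.0239] [ 0.376 -0.114  0.009] [ 
[... 576 characters left out ...]
04 -0.351  0.006] [ 0.477 -0.29   0.087]
top black 173 [ 0.4813 -0.311   0.0933] [ 0.453 -0.33   0.063] [ 0.512 -0.3    0.12 ]
top plate 791 [ 0.4469 -0.2942  0.0097] [ 0.381 -0.419  0.006] [ 0.599 -0.266  0.014]
((495.5467224121094, -327.741455078125), (121.06161499023438, 252.42059326171875), 71.37394714355469)
top binrim 436 [0.7228 0.1423 0.0686] [0.651 0.049 0.055] [0.788 0.215 0.077]
top cantop 363 [ 0.747  -0.035   0.1697] [ 0.722 -0.063  0.16 ] [ 0.769 -0.008  0.176]
top sd 291 [ 0.4227 -0.0958  0.0235] [ 0.375 -0.11   0.014] [ 0.473 -0.082  0.033]
side 201 [ 0.5207 -0.3224  0.136 ]
side 248 [ 0.48   -0.3212  0.094 ]
top 175 [ 0.5228 -0.314   0.1356]
top 173 [ 0.4787 -0.3119  0.0922]
```

View pics/crop1.png

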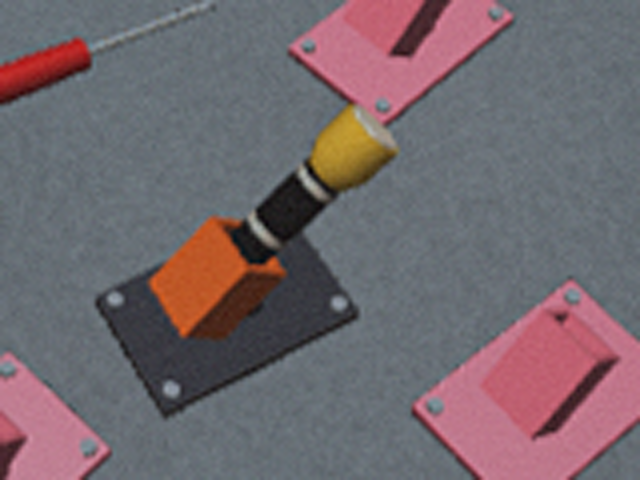

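The crop confirms the pick: the yellow-headed torch sits in the orange tube on the dark plate, with the pink ones beside it. The sizes also check: plate 140x90 mm, cap top at 0.122 m, both discs at z=0. The tool only translates and spins, so I will level the torch by laying it tail-first on the bench and re-gripping it.

First I turn the fingers in line with the slide.

Add to h.py:
```python
def plan(x,y,z,o=None):
    o=o or get_obs(); M=R.from_euler('xyz',o['tcp_rot']).as_matrix()
    d=M.T@(np.array([x,y,z])-o['position'])
    print('yaw',np.degrees(o['tcp_rot'][2]).round(2),'pos',o['position'].round(4),'d_tool',d.round(4),'rows',int(np.ceil(abs(d).max()/.0625)),'q6',o['joint_pos'][5].round(2),'F',o['contact_force'].round(1),'grip',o['grip_width'].round(4),round(float(o['grasp_force']),1),'t',o['time'])
```

```text
(no output)
```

arm_command([
  [0,0,0],
  [0,0,0],
  [0,0,0],
  [0,0,0],
], spin=[-10.6,-10.6,-10.5,0], fingers=[0.088,0.088,0.088,0.088])

```text
time: 0.6
position: [0.2463, 0.5194, 0.4042]
tcp_rot: [-3.141, -0.001, -3.033]
contact_force: [-0.3, -0.4, 0.1]
grip_width: 0.0879
grasp_force: 0.0
```

```bash
python3 -c "
from h import *
plan(.530,.0375,.30)"
```

```text
Traceback (most recent call last):
  File "h.py", line 15, in plan
    print('yaw',np.degrees(o['tcp_rot'][2]).round(2),'pos',o['position'].round(4),'d_tool',d.round(4),'rows',int(np.ceil(abs(d).max()/.0625)),'q6',o['joint_pos'][5].round(2),'F',o['contact_force'].round(1),'grip',o['grip_width'].round(4),round(float(o['grasp_force']),1),'t',o['time'])
                                                                                                                                                                                                                     ^^^^^^^^^^^^^^^^^^^^^
AttributeError: 'float' object has no attribute 'round'
```

```bash
sed -i "s/o\['grip_width'\].round(4)/round(float(o['grip_width']),4)/" h.py; python3 -c "
from h import *
plan(.530,.0375,.30)"
```

```text
yaw -173.77 pos [0.2463 0.5194 0.4042] d_tool [-0.2298 -0.5098  0.1044] rows 9 q6 -0.76 F [-0.3 -0.4  0.1] grip 0.0879 0.0 t 0.6
```

arm_command([
  [-0.0192,-0.0425,0.0087],
  [-0.0192,-0.0425,0.0087],
  [-0.0192,-0.0425,0.0087],
  [-0.0192,-0.0425,0.0087],
  [-0.0192,-0.0425,0.0087],
  [-0.0192,-0.0425,0.0087],
  [-0.0192,-0.0425,0.0087],
  [-0.0192,-0.0425,0.0087],
  [-0.0192,-0.0425,0.0087],
  [-0.0192,-0.0425,0.0087],
  [-0.0192,-0.0425,0.0087],
  [-0.0186,-0.0423,0.0087],
], spin=[0,0,0,0,0,0,0,0,0,0,0,0], fingers=[0.088,0.088,0.088,0.088,0.088,0.088,0.088,0.088,0.088,0.088,0.088,0.088])

```text
time: 2.1
position: [0.5316, 0.0368, 0.3]
tcp_rot: [3.141, 0.0, -3.036]
contact_force: [1.0, -0.7, 0.6]
grip_width: 0.0881
grasp_force: 0.0
```

```bash
python3 -c "
from h import *
c=get_image('wrist');cv2.imwrite('pics/w1.png',c['img'])
P=pts(c);m=(P[...,2]>.116)&(P[...,2]<.13)&(c['depth']>0)&(np.hypot(P[...,0]-.53,P[...,1]-.0375)<.05)
print(m.sum(),P[m].min(0),P[m].max(0)) if m.any() else print('none')
plan(.530,.0375,.239)"
```

```text
7192 [0.50312951 0.01282432 0.11605446] [0.55769044 0.06393426 0.12404019]
yaw -174.07 pos [0.5336 0.0327 0.2993] d_tool [0.0031 0.0053 0.0603] rows 1 q6 -1.83 F [ 0.6 -3.8  0.4] grip 0.0877 0.0 t 2.15
```

View pics/w1.png

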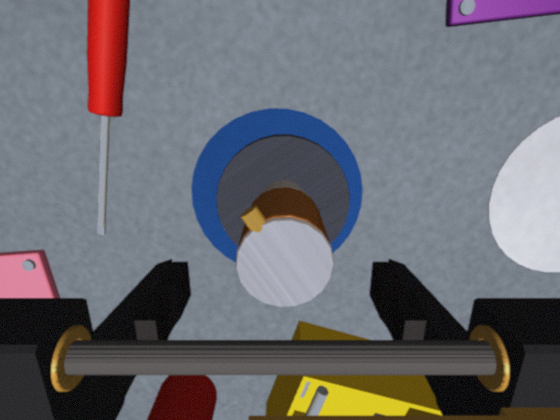

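The wrist view shows the filter cap at (285,262) between the fingers. Its centre works out to (0.530, 0.038), which agrees with the first measurement.

arm_command([
  [0,0,0.03],
  [0,0,0.03],
  [0,0,0],
  [0,0,0],
], spin=[0,0,0,0], fingers=[0.088,0.088,0.088,0.088])

```text
time: 2.65
position: [0.5313, 0.0383, 0.2412]
tcp_rot: [-3.141, 0.001, -3.033]
contact_force: [1.1, -0.1, 0.7]
grip_width: 0.0881
grasp_force: 0.0
```

```bash
python3 -c "
from h import *
plan(.530,.038,.239)"
```

```text
yaw -173.75 pos [0.5313 0.0383 0.2412] d_tool [ 0.0014 -0.0002  0.0022] rows 1 q6 -1.83 F [ 1.1 -0.1  0.7] grip 0.0881 0.0 t 2.65
```

arm_command([
  [0.001,0,0.001],
  [0,0,0],
  [0,0,0],
  [0,0,0],
  [0,0,0],
  [0,0,0],
], spin=[0,0,0,0,0,0], fingers=[0.07,0.06,0.055,0.045,0.045,0.045], squeeze=12)

```text
time: 3.4
position: [0.5301, 0.0382, 0.2396]
tcp_rot: [3.141, 0.0, -3.031]
contact_force: [-1.0, 3.1, 4.1]
grip_width: 0.0518
grasp_force: 12.0
```

```bash
python3 -c "
from h import *
plan(.5023,.2888,.24)"
```

```text
yaw -173.67 pos [0.5301 0.0382 0.2396] d_tool [-0.      0.2521 -0.0003] rows 5 q6 -1.83 F [-1.   3.1  4.1] grip 0.0518 12.0 t 3.4
```

arm_command([
  [0,0.004,0],
  [0,0.008,0],
  [0,0.01,0],
  [0,0.012,0],
  [0,0.012,0],
  [0,0.012,0],
  [0,0.012,0],
  [0,0.012,0],
  [0,0.012,0],
  [0,0.01,0],
  [0,0.006,0],
  [0,0,0],
], spin=[0,0,0,0,0,0,0,0,0,0,0,0], fingers=[0.045,0.045,0.045,0.045,0.045,0.045,0.045,0.045,0.045,0.045,0.045,0.045])

```text
time: 4.9
position: [0.5183, 0.1475, 0.2396]
tcp_rot: [-3.141, 0.001, -3.031]
contact_force: [1.9, -1.2, 2.9]
grip_width: 0.0515
grasp_force: 12.0
```

```bash
python3 -c "
from h import *
plan(.5023,.2888,.2395)"
```

```text
yaw -173.65 pos [0.5183 0.1475 0.2396] d_tool [2.000e-04 1.422e-01 1.000e-04] rows 3 q6 -1.62 F [ 1.9 -1.2  2.9] grip 0.0515 12.0 t 4.9
```

arm_command([
  [0,0.005,0],
  [0,0.01,0],
  [0,0.015,0],
  [0,0.016,0],
  [0,0.016,0],
  [0,0.016,0],
  [0,0.016,0],
  [0,0.016,0],
  [0,0.015,0],
  [0,0.011,0],
  [0,0.006,0],
  [0,0,0],
], spin=[0,0,0,0,0,0,0,0,0,0,0,0], fingers=[0.045,0.045,0.045,0.045,0.045,0.045,0.045,0.045,0.045,0.045,0.045,0.045])

```text
time: 6.4
position: [0.5025, 0.2885, 0.2397]
tcp_rot: [-3.141, 0.001, -3.031]
contact_force: [1.5, -3.0, 5.4]
grip_width: 0.052
grasp_force: 12.0
```

```bash
python3 -c "
from h import *
plan(.5023,.2888,.2395)"
```

```text
yaw -173.66 pos [0.5025 0.2885 0.2397] d_tool [0.0001 0.0003 0.0002] rows 1 q6 -1.36 F [ 1.5 -3.   5.4] grip 0.052 12.0 t 6.4
```

arm_command([
  [0,0,0],
  [0,0,0],
  [0,0,0],
  [0,0,0],
  [0,0,-0.02],
  [0,0,-0.04],
  [0,0,-0.04],
  [0,0,-0.05],
  [0,0,-0.01],
  [0,0,0],
], spin=[0,0,0,0,0,0,0,0,9,0], fingers=[0.06,0.075,0.088,0.088,0.088,0.088,0.088,0.088,0.088,0.088])

```text
time: 7.65
position: [0.5024, 0.2887, 0.4021]
tcp_rot: [3.14, 0.004, 3.096]
contact_force: [0.3, 0.6, 0.7]
grip_width: 0.0878
grasp_force: 0.0
```

Run:
```python
from h import *
c=get_image("top"); P=pts(c); X,Y,Z=np.moveaxis(P,-1,0)
m=(Z>.118)&(Z<.128)&(np.hypot(X-.502,Y-.289)<.08); print('cap',m.sum(),P[m].min(0),P[m].max(0))
w=get_image("wrist"); P=pts(w); X,Y,Z=np.moveaxis(P,-1,0)
m=(Z>.116)&(Z<.128)&(np.hypot(X-.502,Y-.289)<.08); print('wcap',m.sum(),P[m].min(0),P[m].max(0))
plan(.489,-.318,.40)
```

```text
cap 28 [0.49808061 0.30497361 0.11844962] [0.52146454 0.31339957 0.1255158 ]
wcap 3182 [0.47605216 0.26242522 0.11601691] [0.52976746 0.3135091  0.12369305]
yaw 177.51 pos [0.5019 0.2885 0.3993] d_tool [-1.350e-02 -6.065e-01 -6.000e-04] rows 10 q6 -1.21 F [-0.2  0.1  0.2] grip 0.088 0.0 t 7.75
```

The filter's cap is centred at (0.503, 0.288), inside the white disc and released. Next I move above the torch.

arm_command([
  [-0.001,-0.045,0],
  [-0.001,-0.051,0],
  [-0.001,-0.052,0],
  [-0.001,-0.053,0],
  [-0.001,-0.053,0],
  [-0.001,-0.053,0],
  [-0.001,-0.053,0],
  [-0.001,-0.053,0],
  [-0.001,-0.053,0],
  [-0.001,-0.052,0],
  [-0.001,-0.051,0],
  [-0.002,-0.037,0],
], spin=[0,0,0,0,0,0,0,0,0,0,0,0], fingers=[0.088,0.088,0.088,0.088,0.088,0.088,0.088,0.088,0.088,0.088,0.088,0.088])

```text
time: 9.25
position: [0.4862, -0.3194, 0.3979]
tcp_rot: [3.14, -0.002, 3.096]
contact_force: [0.1, 1.1, -0.2]
grip_width: 0.0881
grasp_force: 0.0
```

arm_command([
  [0,0,0.02],
  [0,0,0.02],
  [0,0,0],
  [0,0,0],
], spin=[0,0,0,0], fingers=[0.088,0.088,0.088,0.088])

```text
time: 9.75
position: [0.487, -0.3173, 0.3594]
tcp_rot: [3.141, -0.0, 3.096]
contact_force: [-0.8, 0.3, 1.0]
grip_width: 0.0879
grasp_force: 0.0
```

Run:
```python
from h import *
w=get_image("wrist"); cv2.imwrite("pics/w2.png",w["img"]); P=pts(w); X,Y,Z=np.moveaxis(P,-1,0)
hsv=cv2.cvtColor(w["img"],cv2.COLOR_BGR2HSV).astype(int); H,S,V=np.moveaxis(hsv,-1,0)
h=(X>.42)&(X<.58)&(abs(Y+.318)<.05)&(Z>.05)&(Z<.18)
yl=h&(H>20)&(H<35)&(S>120)&(V>60); 
cap=h&(X>.47)&~yl&(Z>.06)
for n,m in(("y",yl),("rest",cap)):
    Q=P[m]
    print(n,m.sum())
    if m.any():
        for z in np.arange(.06,.17,.01):
            q=Q[abs(Q[:,2]-z)<.005]
            if len(q)>20: print(z.round(3),len(q),'x',q[:,0].min().round(4),np.median(q[:,0]).round(4),q[:,0].max().round(4),'y',q[:,1].min().round(4),q[:,1].max().round(4))
plan(.489,-.318,.36)
```

```text
y 2835
0.12 473 x 0.5048 0.5096 0.5301 y -0.3374 -0.2997
0.13 981 x 0.5081 0.5165 0.5489 y -0.3385 -0.3003
0.14 1164 x 0.5148 0.5265 0.5443 y -0.3383 -0.3012
0.15 197 x 0.5275 0.5311 0.5343 y -0.3308 -0.309
rest 2653
0.06 23 x 0.4701 0.4711 0.4731 y -0.3376 -0.2957
0.08 118 x 0.47 0.474 0.4847 y -0.3314 -0.3025
0.09 578 x 0.4701 0.477 0.4996 y -0.3319 -0.3041
0.1 690 x 0.4776 0.4882 0.5129 y -0.3329 -0.3041
0.11 688 x 0.4896 0.4995 0.5208 y -0.3366 -0.302
0.12 177 x 0.4997 0.5052 0.5561 y -0.3398 -0.2994
0.13 95 x 0.5245 0.5492 0.555 y -0.3397 -0.3002
0.14 166 x 0.535 0.5409 0.5464 y -0.3394 -0.3033
0.15 112 x 0.5318 0.5355 0.5376 y -0.3297 -0.3077
yaw 177.39 pos [ 0.4872 -0.3174  0.3599] d_tool [-0.0019 -0.0005 -0.0001] rows 1 q6 -2.31 F [ 0.1 -0.5  0.4] grip 0.088 0.0 t 9.8
```

View pics/w2.png

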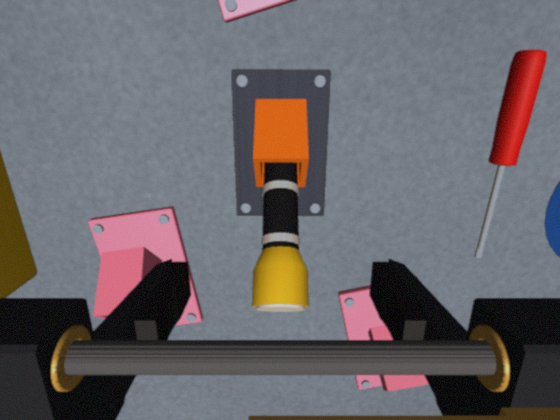

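The wrist view shows the torch head at (280,280), its barrel at (280,215) and the holster at (280,140), all centred between the fingers. Lens centre is about (0.543, 0.136), so mid-torch is about (0.489, -0.318, 0.091). I descend carefully because the head passes close to the gripper body.

arm_command([
  [-0.004,0,0.03],
  [0,0,0.03],
  [0,0,0.025],
  [0,0,0.012],
  [0,0,0.004],
  [0,0,0],
  [0,0,0],
], spin=[0,0,0,0,0,0,0], fingers=[0.088,0.07,0.065,0.065,0.065,0.065,0.065])

```text
time: 10.68
position: [0.4913, -0.3179, 0.2595]
tcp_rot: [-3.14, 0.001, 3.095]
contact_force: [0.6, -0.8, 0.1]
grip_width: 0.0648
grasp_force: 0.0
```

```bash
python3 -c "
from h import *
plan(.491,-.318,.252)"
```

```text
yaw 177.33 pos [ 0.4913 -0.3179  0.2595] d_tool [ 0.0003 -0.0001  0.0075] rows 1 q6 -2.3 F [ 0.6 -0.8  0.1] grip 0.0648 0.0 t 10.675
```

arm_command([
  [0,0,0.003],
  [0,0,0.002],
  [0,0,0.002],
  [0,0,0],
], spin=[0,0,0,0], fingers=[0.065,0.065,0.065,0.065])

```text
time: 11.18
position: [0.4909, -0.3175, 0.251]
tcp_rot: [3.141, -0.0, 3.095]
contact_force: [0.5, -0.7, -0.5]
grip_width: 0.065
grasp_force: 0.0
```

arm_command([
  [0,0,0.002],
  [0,0,0.002],
  [0,0,0],
], spin=[0,0,0], fingers=[0.065,0.065,0.065])

```text
time: 11.55
position: [0.4909, -0.3175, 0.2471]
tcp_rot: [3.141, -0.0, 3.095]
contact_force: [-1.4, 0.8, 1.2]
grip_width: 0.0652
grasp_force: 0.0
```

arm_command([
  [0,0,0],
  [0,0,0],
  [0,0,0],
  [0,0,0],
  [0,0,0],
], spin=[0,0,0,0,0], fingers=[0.04,0.02,0.02,0.02,0.02], squeeze=35)

```text
time: 12.18
position: [0.4909, -0.3176, 0.2474]
tcp_rot: [-3.142, 0.0, 3.095]
contact_force: [-0.3, -0.3, 0.3]
grip_width: 0.0272
grasp_force: 35.0
```

arm_command([
  [-0.003,0,-0.003],
  [-0.006,0,-0.006],
  [-0.008,0,-0.008],
  [-0.01,0,-0.01],
  [-0.01,0,-0.01],
  [-0.01,0,-0.01],
  [-0.01,0,-0.012],
  [-0.01,0,-0.015],
  [-0.01,0,-0.02],
  [0,0,-0.02],
  [0,0,0],
], spin=[0,0,0,0,0,0,0,0,0,0,0], fingers=[0.02,0.02,0.02,0.02,0.02,0.02,0.02,0.02,0.02,0.02,0.02])

```text
time: 13.55
position: [0.5683, -0.3215, 0.364]
tcp_rot: [-3.139, 0.003, 3.095]
contact_force: [0.1, -0.3, -2.6]
grip_width: 0.0274
grasp_force: 35.0
```

```bash
python3 -c "
from h import *
c=get_image('side');cv2.imwrite('pics/s2.png',cv2.resize(c['img'][100:380,150:450],None,fx=2,fy=2))
plan(.5,-.2,.36)"
```

```text
yaw 177.33 pos [ 0.5678 -0.3213  0.3624] d_tool [0.0734 0.118  0.0021] rows 2 q6 -2.22 F [-0.5  0.1 -2.2] grip 0.0274 35.0 t 13.6
```

View pics/s2.png

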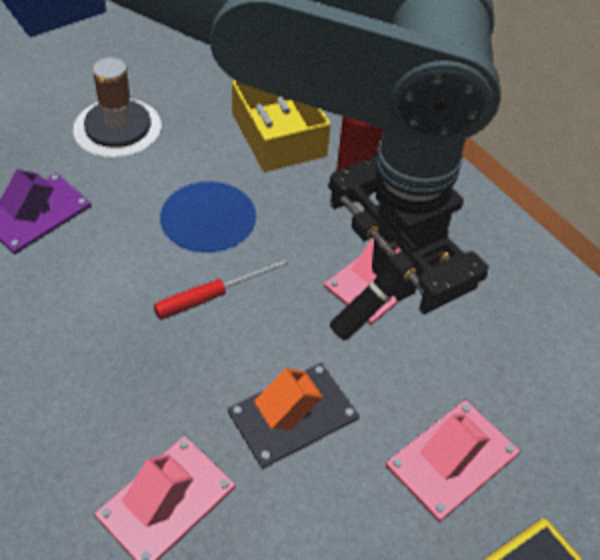

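The torch is out and gripped, leaning about 40° with its tail at (345,330) in the crop. The filter stands in the white disc at (115,125). I carry the torch to clear bench around the blue disc and lay it flat there.

arm_command([
  [0.009,0.02,0],
  [0.009,0.037,0],
  [0.009,0.039,0],
  [0.009,0.039,0],
  [0.009,0.039,0],
  [0.009,0.039,0],
  [0.009,0.039,0],
  [0.009,0.039,0],
  [0.009,0.039,0],
  [0.009,0.039,0.01],
  [0.009,0.025,0.02],
  [0.008,0.012,0.03],
], spin=[0,0,0,0,0,0,0,0,0,0,0,0], fingers=[0.02,0.02,0.02,0.02,0.02,0.02,0.02,0.02,0.02,0.02,0.02,0.02])

```text
time: 15.1
position: [0.4792, 0.0906, 0.3007]
tcp_rot: [3.142, 0.001, 3.096]
contact_force: [1.0, 0.1, -2.3]
grip_width: 0.027
grasp_force: 35.0
```

arm_command([
  [0,0,0.03],
  [0,0,0.02],
  [0,0,0],
  [0,0,0],
], spin=[0,0,0,0], fingers=[0.02,0.02,0.02,0.02])

```text
time: 15.6
position: [0.48, 0.0892, 0.2517]
tcp_rot: [-3.142, 0.0, 3.095]
contact_force: [0.6, -0.1, -2.2]
grip_width: 0.027
grasp_force: 35.0
```

```bash
cat > tv.py <<'E'
from h import *
import sys
c=get_image('side'); P=pts(c); X,Y,Z=np.moveaxis(P,-1,0); o=get_obs(); t=o['position']
hsv=cv2.cvtColor(c["img"],cv2.COLOR_BGR2HSV).astype(int); H,S,V=np.moveaxis(hsv,-1,0)
n=(np.hypot(X-t[0],Y-t[1])<.13)&(Z<t[2]-.09)
yl=n&(H>20)&(H<35)&(S>120)&(V>50)&(Z>.005); bk=n&(V<70)&(X<t[0]-.02)&(Z>.008)
for q in(yl,bk): print(q.sum(),P[q].mean(0).round(4),P[q].min(0).round(3),P[q].max(0).round(3)) if q.any() else print(0)
plan(t[0],t[1],.18)
if len(sys.argv)>1:
    r,k=np.argwhere(yl|bk).mean(0).astype(int); r=np.clip(r,100,320);k=np.clip(k,130,430)
    cv2.imwrite(sys.argv[1],cv2.resize(c['img'][r-100:r+100,k-130:k+130],None,fx=3,fy=3))
E
python3 tv.py
```

```text
0
235 [0.4365 0.0819 0.0825] [0.406 0.005 0.039] [0.46  0.17  0.162]
yaw 177.32 pos [0.4802 0.0892 0.2521] d_tool [0.0001 0.     0.0721] rows 2 q6 -1.58 F [ 0.5  0.9 -1.5] grip 0.0273 35.0 t 15.65
```

arm_command([
  [0,0,0.01],
  [0,0,0.01],
  [-0.003,0,0.007],
  [-0.003,0,0.007],
  [-0.003,0,0.007],
  [-0.003,0,0.007],
  [0,0,0],
], spin=[0,0,0,0,0,0,0], fingers=[0.02,0.02,0.02,0.02,0.02,0.02,0.02], squeeze=8)

```text
time: 16.52
position: [0.4916, 0.0888, 0.2024]
tcp_rot: [-3.142, -0.002, 3.095]
contact_force: [0.4, 0.7, -1.5]
grip_width: 0.0278
grasp_force: 8.0
```

```bash
python3 tv.py
```

```text
8 [0.5477 0.0886 0.0858] [0.545 0.08  0.082] [0.55  0.1   0.088]
234 [0.4411 0.0832 0.0462] [0.373 0.004 0.008] [0.471 0.176 0.113]
yaw 177.33 pos [0.4915 0.0888 0.2027] d_tool [-0.      0.      0.0227] rows 1 q6 -1.58 F [-0.6 -0.5 -1.9] grip 0.0279 8.0 t 16.575
```

arm_command([
  [-0.002,0,0.006],
  [-0.002,0,0.006],
  [-0.002,0,0.006],
  [-0.001,0,0.006],
  [0,0,0.004],
  [0,0,0],
], spin=[0,0,0,0,0,0], fingers=[0.02,0.02,0.02,0.02,0.02,0.02], squeeze=8)

```text
time: 17.32
position: [0.4991, 0.0885, 0.1754]
tcp_rot: [-3.142, 0.0, 3.095]
contact_force: [0.4, 0.3, 1.1]
grip_width: 0.0277
grasp_force: 8.0
```

```bash
python3 tv.py pics/s3.png
```

```text
2 [0.5649 0.0911 0.044 ] [0.563 0.091 0.044] [0.566 0.091 0.045]
223 [0.4459 0.0828 0.0323] [0.383 0.003 0.009] [0.479 0.171 0.085]
yaw 177.33 pos [0.4991 0.0885 0.1754] d_tool [-0.     -0.     -0.0046] rows 1 q6 -1.58 F [0.  0.6 0.2] grip 0.0277 8.0 t 17.375
```

View pics/s3.png

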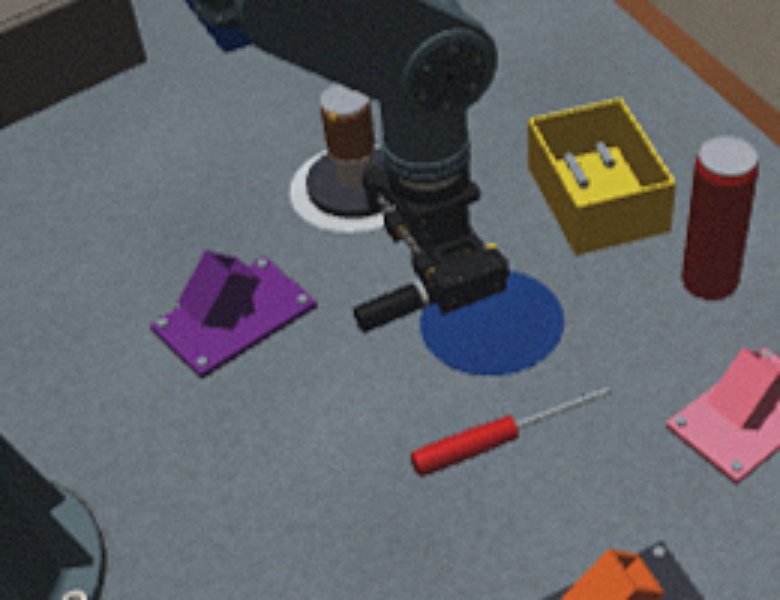

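The torch lies nearly flat, with its tail at (370,320) in the crop. I open slightly so it settles, then re-grip.

arm_command([
  [0,0,0],
  [0,0,0.003],
  [0,0,0],
  [0,0,0],
  [0,0,0],
  [0,0,0],
  [0,0,0],
  [0,0,0],
], spin=[0,0,0,0,0,0,0,0], fingers=[0.034,0.036,0.036,0.036,0.02,0.02,0.02,0.02], squeeze=35)

```text
time: 18.38
position: [0.4989, 0.0885, 0.1723]
tcp_rot: [-3.142, 0.0, 3.095]
contact_force: [-0.5, 0.2, -0.4]
grip_width: 0.0272
grasp_force: 35.0
```

arm_command([
  [0,0,-0.01],
  [0,0,-0.02],
  [0,0,-0.03],
  [0,0,-0.02],
  [0,0,0],
  [0,0,0],
], spin=[0,0,0,0,0,0], fingers=[0.02,0.02,0.02,0.02,0.02,0.02])

```text
time: 19.12
position: [0.4984, 0.0885, 0.2517]
tcp_rot: [3.142, -0.001, 3.095]
contact_force: [0.6, 0.3, -3.0]
grip_width: 0.0272
grasp_force: 35.0
```

```bash
python3 tv.py
python3 - <<'E'
from h import *
# torch seen by wrist + side, for axis height and lens
o=get_obs();t=o['position']
for n in("wrist","top"):
    c=get_image(n);P=pts(c);X,Y,Z=np.moveaxis(P,-1,0)
    hsv=cv2.cvtColor(c["img"],cv2.COLOR_BGR2HSV).astype(int); H,S,V=np.moveaxis(hsv,-1,0)
    b=(abs(Y-t[1])<.016)&(X<t[0]-.015)&(X>t[0]-.12)&(Z>.05)&(Z<.2)&(c['depth']>0)
    y=(abs(Y-t[1])<.04)&(H>18)&(H<35)&(S>100)&(abs(X-t[0])<.12)&(Z>.05)&(Z<.2)
    for nm,m in(("barrel",b),("yellow",y)):
        if not m.any(): print(n,nm,0);continue
        Q=P[m]; print(n,nm,len(Q),Q.min(0).round(3),Q.max(0).round(3))
        for x in np.arange(Q[:,0].min(),Q[:,0].max(),.015):
            q=Q[(Q[:,0]>=x)&(Q[:,0]<x+.015)]
            if len(q)>5: print('  x',x.round(3),'ztop',np.percentile(q[:,2],95).round(4),'ymid',((q[:,1].min()+q[:,1].max())/2).round(4))
E
```

```text
0
258 [0.446  0.0816 0.1126] [0.41  0.002 0.084] [0.478 0.173 0.161]
yaw 177.32 pos [0.4983 0.0885 0.2514] d_tool [-0.0001 -0.      0.0714] rows 2 q6 -1.58 F [-0.7  0.3 -2.6] grip 0.0271 35.0 t 19.175
wrist barrel 17976 [0.41  0.073 0.091] [0.483 0.104 0.177]
  x 0.41 ztop 0.1071 ymid 0.0912
  x 0.425 ztop 0.1077 ymid 0.0909
  x 0.44 ztop 0.1083 ymid 0.0904
  x 0.455 ztop 0.109 ymid 0.0896
  x 0.47 ztop 0.1752 ymid 0.0885
wrist yellow 5542 [0.468 0.052 0.096] [0.565 0.128 0.177]
  x 0.468 ztop 0.176 ymid 0.0898
  x 0.483 ztop 0.1755 ymid 0.0959
  x 0.498 ztop 0.1557 ymid 0.0877
  x 0.528 ztop 0.1175 ymid 0.086
  x 0.543 ztop 0.1182 ymid 0.0862
  x 0.558 ztop 0.1091 ymid 0.0857
top barrel 0
top yellow 0
```

The torch is level, with the barrel top sloping about 2.4°. It is gripped at mid-length with the axis 155 mm below the TCP. I turn it towards the filter.

arm_command([
  [0,0,0],
  [0,0,0],
  [0,0,0],
  [0,0,0],
  [0,0,0],
  [0,0,0],
  [0,0,0],
  [0,0,0],
  [0,0,0],
  [0,0,0],
], spin=[-5,-9,-9,-10,-10,-10,-9,-9,-5,0], fingers=[0.02,0.02,0.02,0.02,0.02,0.02,0.02,0.02,0.02,0.02])

```text
time: 20.52
position: [0.4986, 0.0885, 0.2516]
tcp_rot: [3.14, -0.0, -1.863]
contact_force: [-0.2, -0.1, -2.0]
grip_width: 0.0272
grasp_force: 35.0
```

```bash
python3 -c "
from h import *
plan(.460,.1445,.2365)"
```

```text
yaw -106.72 pos [0.4986 0.0885 0.2516] d_tool [-0.0426  0.0531  0.0151] rows 1 q6 -2.91 F [-0.2 -0.1 -2. ] grip 0.0272 35.0 t 20.525
```

arm_command([
  [-0.003,0.01,0.003],
  [-0.008,0.015,0.004],
  [-0.012,0.015,0.004],
  [-0.012,0.01,0.003],
  [-0.006,0.003,0.001],
  [0,0,0],
  [0,0,0],
  [0,0,0],
], spin=[0,0,0,0,0,0,0,0], fingers=[0.02,0.02,0.02,0.02,0.02,0.02,0.02,0.02])

```text
time: 21.52
position: [0.4602, 0.1426, 0.2374]
tcp_rot: [-3.141, 0.0, -1.862]
contact_force: [0.3, -0.8, -1.8]
grip_width: 0.0269
grasp_force: 35.0
```

Run:
```python
from h import *
o=get_obs();t=o['position'];f=np.array([.503,.2882,.085])
a=np.radians(73.3);u=np.array([np.cos(a),np.sin(a)]);v=np.array([-u[1],u[0]])
for n in("side","wrist"):
    c=get_image(n)
    if n=="side": cv2.imwrite("pics/s4.png",cv2.resize(c['img'][90:290,140:400],None,fx=3,fy=3))
    P=pts(c);hsv=cv2.cvtColor(c["img"],cv2.COLOR_BGR2HSV).astype(int); H,S,V=np.moveaxis(hsv,-1,0)
    s=(P[...,:2]-t[:2])@u; w=(P[...,:2]-t[:2])@v; Z=P[...,2]
    m=(abs(w)<.03)&(s>-.12)&(s<.09)&(Z>.055)&(Z<.11)&(c['depth']>0)
    for nm,q in(("tail",m&(s<-.02)),("head",m&(s>.015)&(H>18)&(H<35)&(S>90))):
        print(n,nm,q.sum())
        if not q.any(): continue
        for k in np.arange(-.12,.09,.02):
            z=q&(s>=k)&(s<k+.02)
            if z.sum()>8: print('  s',k.round(2),'z95',np.percentile(Z[z],95).round(4),'w',w[z].min().round(4),w[z].max().round(4),'smax',s[z].max().round(4))
    cap=(np.hypot(P[...,0]-f[0],P[...,1]-f[1])<.05)&(Z>.117)&(Z<.128); print('cap',cap.sum(),P[cap].min(0).round(3),P[cap].max(0).round(3)) if cap.any() else 0
plan(.460,.1445,.2365)
```

```text
side tail 216
  s -0.1 z95 0.0956 w -0.0147 0.0118 smax -0.0804
  s -0.08 z95 0.0966 w -0.0152 0.0119 smax -0.0604
  s -0.06 z95 0.0985 w -0.0141 0.0119 smax -0.04
  s -0.04 z95 0.0992 w -0.0146 0.0124 smax -0.0201
side head 45
  s 0.02 z95 0.1073 w -0.0163 0.008 smax 0.0393
  s 0.04 z95 0.1077 w -0.0198 0.0136 smax 0.0543
wrist tail 12278
  s -0.1 z95 0.0928 w -0.0156 0.0122 smax -0.08
  s -0.08 z95 0.0935 w -0.0156 0.0121 smax -0.06
  s -0.06 z95 0.0945 w -0.0156 0.0121 smax -0.04
  s -0.04 z95 0.0957 w -0.0161 0.0124 smax -0.02
wrist head 3250
  s 0.02 z95 0.1027 w -0.0193 0.0157 smax 0.04
  s 0.04 z95 0.1044 w -0.0212 0.0182 smax 0.0599
  s 0.06 z95 0.0939 w -0.0205 0.0181 smax 0.0641
yaw -106.71 pos [0.4601 0.1426 0.2374] d_tool [-0.0018  0.0006  0.0009] rows 1 q6 -2.8 F [ 1.1 -0.  -2.8] grip 0.0268 35.0 t 21.625
```

View pics/s4.png

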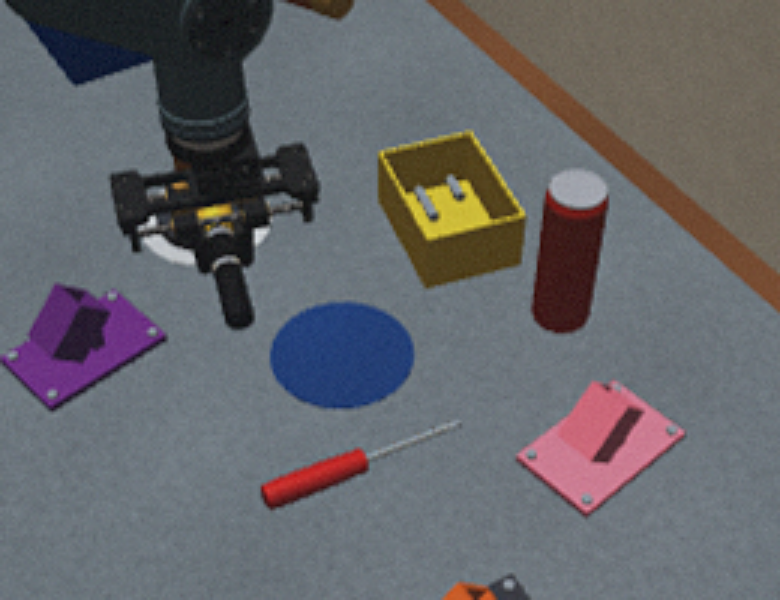

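The picture shows the torch level, with its tail at (235,315) in the crop, and aimed at the filter on the white disc, which the gripper partly hides. The bystanders are in place. The axis passes about 4 mm from the bowl's middle, the tilt is about 2.5°, and the lens is about 6 cm from the glass.

```bash
python3 -c "
from bench import hand_in
print(hand_in())"
```

```text
the job is handed in; nothing more can be done
None
```

The job is handed in, with no verdict shown: the filter stands let go about 1 mm from the white disc's centre, and the torch is held level with its lens pointing at the amber bowl from about 6 cm; the bystanders look unmoved in the last picture.

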